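# Clamp the cutting board with the lever bolt

### The job

Clamp the white cutting board in its table-top holder: screw the lever bolt down (clockwise seen from above), with its lever still standing up, until it is firmly snug on the board but not overtightened, then fold the lever down fully flat and let go. Leave the dish, bowl and can where they are.

Things in the scene. Friction and masses are not known exactly. Their poses are not given: they have to be found in the camera images.
- station: the holder, fixed to the table: a steel tray 206 x 306 mm (its x, y), rim 16 mm high; at its +y end an aluminium clamp arm 44 mm wide, top 76 mm above the table, overhanging the tray along -y. Origin at the centre of the tray's underside, z up. The vertical bolt passes the arm at x = 0, y = +95 mm. Besides bolt and lever nothing of the holder is higher than 78 mm
- board: white plastic cutting board 183 x 283 x 18 mm, loose, lying in the tray; origin at the centre of its underside, 6 mm above the table. The bolt's foot, 95 mm from its middle, presses on it
- bore (a point): where the bolt's axis leaves the clamp arm's top, 78 mm above the table. Turning feel: about 0.3 N m runs the bolt free, for 0.5 to 4.8 rad (its rubber foot, hidden under the arm, is set anew each time); once the foot meets the board the torque climbs by about 0.15 N m per rad. Firmly snug: 0.13 to 0.20 N m above free running. From 0.22 above: overtightened. It then stays put
- bolt: steel lever bolt: 26 mm collar and two cheeks (36 mm over both along its y, 18 mm along its x, top 5 mm over the pivot) that hold the lever's pivot. Origin on its vertical axis at the pivot, about 112 mm above the table at the start, z up. A tongue sticks out 41 mm to its +x, the side the lever folds to, its top 8 mm below the pivot. Lowers 3.0 mm per rad of clockwise turn
- lever_mid (a point): middle of the lever, 35 mm from the pivot. The lever is a black flat paddle 9 mm thick (its x), 24 mm wide (its y), 3 to 65 mm from the pivot along its z. At the start it stands upright, z up, its x pointing where it will fold: it can be gripped from above across the 9 mm and serve as a wing key to turn the bolt
- lever (a joint): fold of the lever about the pivot (rad): 0 = straight up (start), 1.571 = fully flat at its stop, pointing along the bolt's +x. Friction holds it where it is left (0.2 N m: 4 to 6 N near its end). Folding drives the foot 1.2 mm further down by a cam, which adds about 20 N of clamp force. Head and lever sit on the thread through a 2 N m/rad torsion spring, so they lead and spring back
- dish: small white ceramic dish, 64 mm across, 35 mm high, standing on the other end of the board; origin at the centre of its underside; leave it
- bowl: green plastic bowl, 170 mm across, 75 mm high; origin at the centre of its underside; leave it
- can: white metal can, 66 mm diameter, 130 mm high; origin at the centre of its underside; leave it

How it is judged:
By the outcome, as a careful person would: the job done as asked, in the order asked, and still so for the second after the job is handed in, with the robot touching nothing.
It also fails if it takes over 72 s, if anything falls off the work surface, if the arm or the gripper's body presses on something with over 40 N, if the wrist force passes 120 N, or if a joint passes its speed limit or range.

### The arm

A 6-joint arm with a two-finger parallel gripper is mounted at the origin on the work surface. World frame = base frame: x ahead of the robot, y to its left, z up, the work surface at z = 0. Lengths are in m, angles in rad, forces in N, time in s.
With the tool pointing down it reaches from about 0.35 to 0.775 m from the base axis. Payload 5.5 kg.
Tool frame: the origin (TCP) lies at the very end of the fingers, on their centre line; the grasp point (between the pads) lies 19 mm behind it; z points along the fingers, y is the line along which they close (so a half turn about z gives the same grasp; the last joint's range is limited). The gripper opens to 85 mm and grips with 20 to 120 N. Pads are 22 mm wide; open, the fingers measure 114 mm over their backs; the gripper's body (76 mm by 85 mm) begins 54 mm behind the grasp point. The pads swing forward as they close: fully open they stand 13 mm farther back than shut.
Start: joints at [-1.461, 0.313, 0.046, 1.304, 0, 1.431], TCP at [0.142, -0.557, 0.203] pointing down, gripper open.
Joint ranges: [-2.76, 2.76], [-0.86, 1.69], [-1.03, 1.26], [-2.2, 2.34], [-1.47, 1.5], [-3.14, 3.14]. Speed limits (rad/s): [2.57, 2.57, 3.14, 3.14, 3.14, 3.14].

### API

Orientations are given as a rotation vector (axis times angle).
In Python, from station import r gives the robot as it stands. The module is installed in compiled form; this text tells all that it offers.
- The arm moves only by the tool apply_moves, never from a script. Its argument "rows" is a list of rows, each a list of 5 numbers: the shift along the tool's x, y, z in cm, then the turn about the tool's z in rad, then the opening, from 0 (shut) to 1 (fully open). A call has 1 to 5 rows; each row is the pose to reach, as a shift and turn from the pose commanded when the call began, along the tool's axes at that moment; what a row does not reach only later rows make up. A row lasts 1/8 s, in which the tool goes at most 62.5 mm and 10.7 degrees, less where a joint would pass 70% of its speed; a pose out of reach is approached as far as the arm can. A call with a gripper value outside its range is refused whole. The fingers move at their own pace and stop on an object; the grip force is fixed at half the most. Time passes only in rows, so rows that repeat a pose let the fingers close. It gives the time, the measured TCP pose, the force, the opening and the grip force at its end, in the units of the state.
- r.observe(): the state, without advancing time (a new reading comes with each control period).
- r.capture(name): name is "side" or "top" or "wrist"; returns (picture, depth): 420x560x3 uint8, blue, green, red; 420x560 float32, m along the optical axis (not along the pixel's ray), 0 where there is no reading.
- r.get_calibration(name): a dict with "vertical_fov" (degrees; the focal length in pixels is half the picture's height over the tangent of half this angle, whatever the lens; pixels are square), "cx", "cy" (the principal point, pixels), "k1" (the pictures are not rectified: a ray, as slopes to the right and down, at radius r is drawn at 1 + k1 r^2 times it, then the intrinsics apply), "view" (4x4, takes a point from world to camera coordinates); the wrist camera has in their place "T_tool_cam" (4x4, takes a point from camera to tool coordinates, whose origin is the TCP and whose axes are the flange's). Camera axes: x right, y up, looking along -z (the intrinsics and any distortion apply to the point x, -y, -z); pixel columns grow to the right and rows downward; lengths in m; the calibration is good to about 2 mm. A picture is of the moment at which its call begins: read the wrist's pose just before it. get_calibration takes no time and is no camera call.
- r.sign_off(): hands the job in; it is judged then, once.
The state is a dict: "t": time; "joint_pos": joint angles; "dq": joint speeds; "tau": joint torques, N m; "tool_pos": TCP position; "eef_rot": TCP orientation; "wrist_force": force on the tool from outside, world axes, zero at the start; "ft_torque": the same for the moment, N m; "gripper_width": finger opening in m; "grip_force": force on a finger pad.
Only numpy, scipy, OpenCV 4.12 (cv2) and the standard library are available. Lean on these libraries where they do the work, as an engineer would, in place of code of your own. Each camera call takes 0.05 s, during which the arm holds its last target. There are 200 camera calls.

## Working session

There is one attempt and no reset: what is moved stays moved. The work goes in short steps, Python scripts to look and compute and a tool call to move; the robot and the scene stay as the last step left them, time stands still between calls to the robot, and variables do not carry over. Pictures are saved under pics/ and viewed, at most 10 in all, crops included, and the job is handed in when it is done.

Besides the shell and the picture viewer there is one more tool, called after "Emit:" as name([rows], argument=value, ...), one row to a line, values as JSON. apply_moves: Moves the arm, as the interface text tells. Its arguments: {"type":"object","properties":{"rows":{"type":"array"}},"required":["rows"]}

```bash
mkdir -p pics
cat > h.py <<'E'
import numpy as np, cv2
from station import r
from scipy.spatial.transform import Rotation as R
def cloud(name):
    o=r.observe(); im,d=r.capture(name); c=r.get_calibration(name)
    H,W=d.shape; f=H/2/np.tan(np.radians(c["vertical_fov"])/2)
    K=np.array([[f,0,c["cx"]],[0,f,c["cy"]],[0,0,1]])
    uv=np.stack(np.meshgrid(np.arange(W),np.arange(H)),-1).reshape(-1,1,2).astype(float)
    s=cv2.undistortPoints(uv,K,np.array([c["k1"],0,0,0.])).reshape(H,W,2)
    P=np.stack([s[...,0]*d,-s[...,1]*d,-d],-1)
    if "view" in c: T=np.linalg.inv(np.array(c["view"]))
    else:
        T=np.eye(4);T[:3,:3]=R.from_rotvec(o["eef_rot"]).as_matrix();T[:3,3]=o["tool_pos"];T=T@np.array(c["T_tool_cam"])
    X=P@T[:3,:3].T+T[:3,3]; X[d<=0]=np.nan
    return im,X
E
python3 - <<'E'
from h import *
for n in("top","side"):
    im,X=cloud(n); cv2.imwrite(f"pics/{n}0.png",im); np.save(f"{n}.npy",X)
o=r.observe(); print(o)
E
```

```text
{'t': 0.1, 'joint_pos': array([-1.46060254e+00,  3.13938906e-01,  4.51466522e-02,  1.30357909e+00,
        3.07838241e-06,  1.43121116e+00]), 'dq': array([-0.00096523, -0.00069102,  0.00413947, -0.00014133,  0.00204732,
       -0.00059212]), 'tau': array([ 7.74254186e-04, -4.81726599e+01,  2.99243134e+01,  1.27136262e-02,
       -1.43117654e-04, -7.45216710e-06]), 'tool_pos': array([ 0.1420826 , -0.55669111,  0.20231242]), 'eef_rot': array([-3.11556164e+00, -3.91136543e-01, -4.11705915e-05]), 'wrist_force': array([ 0.30835731, -0.47571728, -0.51292558]), 'ft_torque': array([-0.02288352, -0.01793114,  0.0175669 ]), 'grip_force': 0.0, 'gripper_width': 0.08533186649169175}
```

View pics/top0.png

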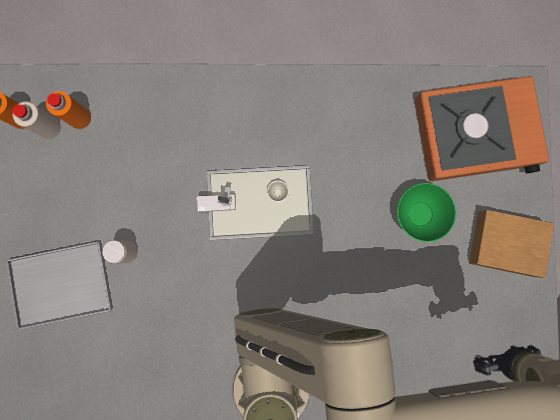

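View pics/side0.png

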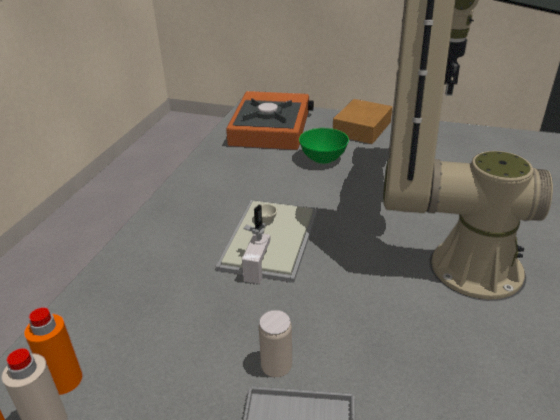

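The tray is at about cols 208–312, rows 167–240 in the top picture. The clamp arm is at its left end (world +y), the bolt at about (226,200), and the tongue points up (world +x) to about (228,184). The side picture shows the black lever standing upright at (258,216).

Run:
```python
from h import *
X=np.load("top.npy"); im=cv2.imread("pics/top0.png")
sub=X[160:245,190:320].reshape(-1,3); z=sub[:,2]
for lo,hi,n in((.07,.083,'arm'),(.095,.112,'head'),(.113,.2,'lever'),(.02,.03,'board')):
    q=sub[(z>lo)&(z<hi)]; print(n,len(q),np.nanmedian(q,0),q.min(0),q.max(0), cv2.minAreaRect(q[:,:2].astype(np.float32)*1000))
q=sub[(z>.01)&(z<.03)]; print(cv2.minAreaRect(q[:,:2].astype(np.float32)*1000))
np.set_printoptions(precision=3,suppress=True)
print(np.round(X[180:212:2,216:240:2,2]*1000))
print(X[200,226],X[184,228])
S=np.load("side.npy"); s=S[195:250,240:275].reshape(-1,3)
si=cv2.imread("pics/side0.png")[195:250,240:275].reshape(-1,3)
m=(s[:,2]>.112)&(si.max(1)<60); print('side lever',m.sum(),s[m].mean(0),s[m].min(0),s[m].max(0),cv2.minAreaRect(s[m][:,:2].astype(np.float32)*1000))
m=(s[:,2]>.085)&(s[:,2]<.112);print('side head',s[m].mean(0),s[m].min(0),s[m].max(0))
a=cv2.resize(im[165:245,190:320],None,fx=4,fy=4,interpolation=2);b=cv2.resize(cv2.imread("pics/side0.png")[190:290,215:320],None,fx=3.2,fy=3.2,interpolation=2)[:320]
cv2.imwrite("pics/c.png",a)
cv2.imwrite("pics/c2.png",np.hstack([a[:,:440],b]))
```

```text
arm 448 [0.5332446  0.1677641  0.07646132] [0.51301475 0.10255551 0.0700469 ] [0.56198765 0.21124749 0.08299277] ((538.05810546875, 156.98504638671875), (44.64800262451172, 108.07989501953125), 3.371081829071045)
head 84 [0.55963754 0.12460676 0.10438078] [0.52696901 0.11105503 0.09588198] [0.57845284 0.13933779 0.11120983] ((552.5028076171875, 121.44631958007812), (26.044248580932617, 53.48763656616211), 76.91004180908203)
lever 74 [0.53670607 0.12640837 0.16475781] [0.52883491 0.11311168 0.11310047] [0.54531107 0.14652543 0.18241394] ((537.721923828125, 129.71240234375), (34.269813537597656, 14.385623931884766), 83.29395294189453)
board 4562 [0.53668402 0.03300153 0.02479421] [ 0.43535132 -0.12267562  0.0200009 ] [0.65193227 0.19977306 0.02999819] ((543.7274169921875, 41.887107849121094), (204.31350708007812, 318.7336730957031), 3.4127824306488037)
((544.31787109375, 48.6827392578125), (226.21279907226562, 371.51837158203125), 0.735640823841095)
[[ 26.  21.  28.  27.  24.  21.  20.  24.  30.  29.  29.  21.]
 [ 21.  21.  25.  30.  26.  21.  22.  27.  30.  30.  24.  23.]
 [ 28.  19. 
[... 456 characters left out ...]
173. 104.  85.  75.  74.  25.  19.]
 [ 78. 116. 167. 166. 177. 172. 133. 117.  83.  76.  28.  21.]
 [ 76. 118.  78. 110. 123. 131. 127. 118.  83.  77.  28.  30.]
 [ 77.  77.  79. 112. 106. 102.  80. 114.  80.  82.  22.  27.]
 [ 75.  76.  78.  79.  74.  77.  82.  77.  79.  73.  21.  25.]
 [ 74.  85.  75.  79.  83.  76.  80.  74.  75.  80.  23.  27.]
 [ 73.  73.  66.  61.  62.  22.  29.  22.  27.  29.  22.  27.]]
[0.534 0.119 0.172] [0.597 0.127 0.027]
side lever 147 [0.535 0.135 0.146] [0.53  0.121 0.113] [0.544 0.144 0.178] ((534.2598876953125, 134.0770263671875), (23.18680763244629, 12.883403778076172), 51.29930877685547)
side head [0.545 0.131 0.103] [0.523 0.11  0.085] [0.577 0.15  0.112]
```

View pics/c2.png

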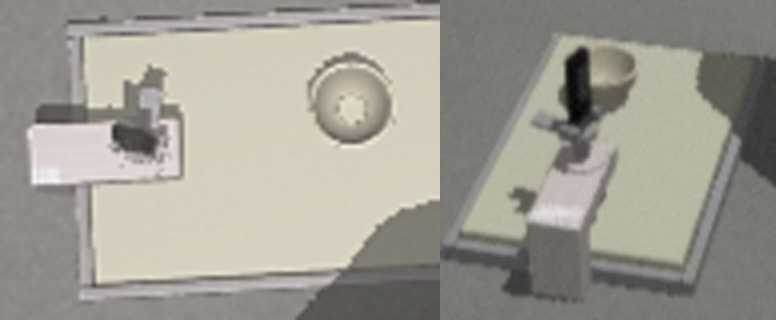

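The crop shows the tongue pointing roughly to world +x (about -10° yaw) and the lever upright over the clamp arm. The bolt is at about (0.537, 0.132). I'll move above it and look closer there.

```bash
cat >> h.py <<'E'
def plan(tgt,yaw=None):
    o=r.observe(); M=R.from_rotvec(o["eef_rot"]).as_matrix()
    y=np.arctan2(M[1,1],M[0,1])
    print("shift cm",np.round(M.T@(np.array(tgt)-o["tool_pos"])*100,2),"yaw_y",round(y,3),"j1,j6",np.round(o["joint_pos"][[0,5]],3), "turn", None if yaw is None else round(y-yaw,3))
E
python3 - <<'E'
from h import *
plan([.537,.132,.28],2.97)
E
```

```text
shift cm [ 55.29 -56.98  -7.67] yaw_y -1.321 j1,j6 [-1.461  1.431] turn -4.291
```

Emit:
apply_moves([
  [3.5,-3.6,-3,-0.17,1],
  [7.5,-7.7,-5,-0.34,1],
  [11.8,-12.1,-7,-0.51,1],
  [16.1,-16.5,-7.7,-0.68,1],
  [20.4,-20.9,-7.7,-0.85,1],
])

```text
t: 0.72
tool_pos: [0.2886, -0.3033, 0.2806]
eef_rot: [2.673, 1.647, 0.0]
wrist_force: [2.0, 0.3, 0.3]
gripper_width: 0.0853
grip_force: 0.0
```

```bash
python3 -c "
from h import *
plan([.537,.132,.28],2.97)"
```

```text
shift cm [5.005e+01 2.620e+00 3.000e-02] yaw_y -0.466 j1,j6 [-1.003  1.034] turn -3.436
```

Emit:
apply_moves([
  [5.5,0.3,0,-0.17,1],
  [11,0.6,0,-0.34,1],
  [16.5,0.9,0,-0.51,1],
  [22,1.2,0,-0.68,1],
  [27.5,1.5,0,-0.85,1],
])

```text
t: 1.35
tool_pos: [0.4265, -0.0647, 0.2799]
eef_rot: [1.756, 2.605, -0.0]
wrist_force: [0.9, -1.4, -0.5]
gripper_width: 0.0853
grip_force: 0.0
```

```bash
python3 -c "
from h import *
plan([.537,.132,.28],2.97)"
```

```text
shift cm [ 1.409e+01  1.762e+01 -1.000e-02] yaw_y 0.385 j1,j6 [-0.337  0.849] turn -2.585
```

Emit:
apply_moves([
  [3.5,4.4,0,-0.17,1],
  [7,8.8,0,-0.34,1],
  [10.5,13.2,0,-0.51,1],
  [14,17.5,0,-0.68,1],
  [14,17.5,0,-0.85,1],
])

```text
t: 1.98
tool_pos: [0.5377, 0.1316, 0.2784]
eef_rot: [-0.518, -3.097, -0.0]
wrist_force: [-1.1, -0.8, -0.2]
gripper_width: 0.0854
grip_force: 0.0
```

Emit:
apply_moves([
  [0,0,0,-0.18,1],
  [0,0,0,-0.36,1],
  [0,0,0,-0.54,1],
  [0,0,0,-0.72,1],
  [0,0,0,-0.9,1],
])

```text
t: 2.6
tool_pos: [0.5365, 0.1283, 0.2795]
eef_rot: [0.874, -3.016, -0.0]
wrist_force: [0.0, 0.6, 0.4]
gripper_width: 0.0855
grip_force: 0.0
```

Emit:
apply_moves([
  [0,0,0,-0.17,1],
  [0,0,0,-0.34,1],
  [0,0,0,-0.51,1],
  [0,0,0,-0.68,1],
  [0,0,0,-0.83,1],
])

```text
t: 3.22
tool_pos: [0.5365, 0.1283, 0.2796]
eef_rot: [2.015, -2.409, -0.001]
wrist_force: [0.4, -0.3, -1.0]
gripper_width: 0.0851
grip_force: 0.0
```

Run:
```python
from h import *
plan([.537,.132,.28],2.97)
im,X=cloud("wrist"); cv2.imwrite("pics/w1.png",im); np.save("w1.npy",X)
z=X[...,2]
for lo,hi in((.07,.083),(.09,.112),(.14,.19),(.172,.185)):
    m=(z>lo)&(z<hi); q=X[m]
    if len(q)>20: print(lo,len(q),np.median(q,0),q.min(0),q.max(0),cv2.minAreaRect(q[:,:2].astype(np.float32)*1000),np.argwhere(m).mean(0))
```

```text
shift cm [-0.37  0.02 -0.04] yaw_y 2.964 j1,j6 [ 0.089 -1.304] turn -0.006
0.07 2392 [0.53117713 0.16759237 0.07600395] [0.42379815 0.10386559 0.07009081] [0.56040155 0.40935192 0.08008991] ((504.039306640625, 261.37347412109375), (66.04661560058594, 330.1256103515625), 17.155179977416992) [199.81521739 284.82943144]
0.09 602 [0.55635094 0.12506156 0.10348095] [0.52499411 0.11084178 0.09789775] [0.57832834 0.14469948 0.11186119] ((550.8068237304688, 124.49968719482422), (31.600719451904297, 52.282466888427734), 77.68933868408203) [179.10797342 259.99003322]
0.14 381 [0.5365565  0.12617969 0.17555477] [0.53078654 0.11733734 0.14003058] [0.54340075 0.14170373 0.17767507] ((536.5932006835938, 129.6048583984375), (24.045169830322266, 9.855240821838379), 79.22432708740234) [194.65091864 277.2519685 ]
0.172 288 [0.53724419 0.12897879 0.17587495] [0.53122693 0.11774006 0.17248245] [0.54340075 0.14170373 0.17767507] ((537.223876953125, 129.7325897216797), (23.5489559173584, 8.621663093566895), 79.55946350097656) [198.35069444 276.86458333]
```

View pics/w1.png

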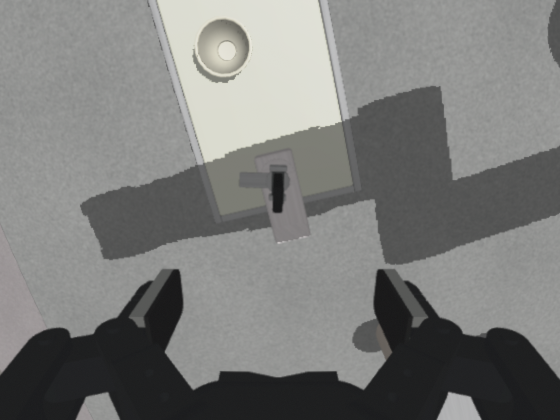

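The lever top is at (0.537, 0.130, 0.177), measured 23.5 x 8.6 mm with its fold axis at -10.4°, as expected. It sits at pixel (278,192), midway between the fingers. I'll descend and grip.

Emit:
apply_moves([
  [-0.15,0,5,0,1],
  [-0.15,0,10,0,1],
  [-0.15,0,14.7,0,1],
  [-0.15,0,14.7,0,0.6],
  [-0.15,0,14.7,0,0.3],
])

```text
t: 3.9
tool_pos: [0.538, 0.1299, 0.1347]
eef_rot: [-2.008, 2.415, -0.002]
wrist_force: [0.3, 0.4, 1.1]
gripper_width: 0.0519
grip_force: 0.0
```

Emit:
apply_moves([
  [0,0,0,0,0],
  [0,0,0,0,0],
  [0,0,0,0,0],
  [0,0,0,0,0],
])

```text
t: 4.4
tool_pos: [0.5377, 0.13, 0.1349]
eef_rot: [-2.008, 2.413, -0.002]
wrist_force: [-2.3, -0.1, 5.6]
gripper_width: 0.0071
grip_force: 62.8
```

```bash
python3 -c "
from h import *
plan([.537,.1297,.132],2.96); o=r.observe(); print(o['t'],o['wrist_force'],o['ft_torque'],o['gripper_width'],o['grip_force'],o['tau'])"
```

```text
shift cm [0.04 0.06 0.29] yaw_y 2.959 j1,j6 [ 0.092 -1.296] turn -0.001
4.4 [-2.26777779 -0.09621882  5.59202573] [ 0.07265102  0.43478904 -0.08352685] 0.0070908816754293325 62.80953526496887 [ -0.38719749 -42.73970962  27.38738358  -0.91147481  -0.15404499
  -0.0448559 ]
```

Add to h.py:
```python
def tq():
    a=[]
    for _ in range(1):
        o=r.observe(); a.append(o["ft_torque"])
    M=R.from_rotvec(o["eef_rot"]).as_matrix()
    print("t",o["t"],"yaw",round(np.arctan2(M[1,1],M[0,1]),3),"F",np.round(o["wrist_force"],1),"M",np.round(o["ft_torque"],3),"tau6",round(o["tau"][5],3),"pos",np.round(o["tool_pos"],4),"w",round(o["gripper_width"],4),"j6",round(o["joint_pos"][5],3))
```

```text
(no output)
```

Emit:
apply_moves([
  [0,0,0.05,0.15,0],
  [0,0,0.1,0.3,0],
  [0,0,0.15,0.45,0],
])

```text
t: 4.78
tool_pos: [0.5379, 0.13, 0.134]
eef_rot: [-1.413, 2.803, -0.002]
wrist_force: [-3.1, -0.2, 9.1]
gripper_width: 0.0074
grip_force: 63.5
```

```bash
python3 -c "
from h import *
tq()"
```

```text
t 4.775 yaw 2.505 F [-3.1 -0.2  9.1] M [-0.113  0.667  0.333] tau6 -0.927 pos [0.5379 0.13   0.134 ] w 0.0074 j6 -0.842
```

Emit:
apply_moves([
  [0,0,0.05,0.15,0],
  [0,0,0.09,0.3,0],
])

```text
t: 5.03
tool_pos: [0.5379, 0.1299, 0.1331]
eef_rot: [-0.978, 2.982, -0.002]
wrist_force: [-3.3, -0.6, 9.9]
gripper_width: 0.0072
grip_force: 63.4
```

```bash
python3 -c "
from h import *
tq()"
```

```text
t 5.025 yaw 2.205 F [-3.3 -0.6  9.9] M [-0.099  0.665  0.335] tau6 -0.925 pos [0.5379 0.1299 0.1331] w 0.0072 j6 -0.542
```

Emit:
apply_moves([
  [0,0,0.04,0.15,0],
  [0,0,0.09,0.3,0],
])

```text
t: 5.28
tool_pos: [0.5379, 0.1298, 0.1323]
eef_rot: [-0.522, 3.095, -0.001]
wrist_force: [-2.6, -1.5, 10.1]
gripper_width: 0.0073
grip_force: 63.5
```

```bash
python3 -c "
from h import *
tq()"
```

```text
t 5.275 yaw 1.905 F [-2.6 -1.5 10.1] M [-0.186  0.708  0.296] tau6 -0.926 pos [0.5379 0.1298 0.1323] w 0.0073 j6 -0.242
```

Emit:
apply_moves([
  [0,0,0.04,0.15,0],
  [0,0,0.09,0.3,0],
])

```text
t: 5.52
tool_pos: [0.5378, 0.1297, 0.1313]
eef_rot: [-0.053, 3.138, -0.001]
wrist_force: [-2.5, -1.6, 10.7]
gripper_width: 0.0072
grip_force: 63.5
```

```bash
python3 -c "
from h import *
tq()"
```

```text
t 5.525 yaw 1.605 F [-2.5 -1.6 10.7] M [-0.259  0.719  0.339] tau6 -0.926 pos [0.5378 0.1297 0.1313] w 0.0072 j6 0.058
```

Emit:
apply_moves([
  [0,0,0.04,0.15,0],
  [0,0,0.09,0.3,0],
])

```text
t: 5.78
tool_pos: [0.5378, 0.1297, 0.1304]
eef_rot: [0.416, 3.111, -0.0]
wrist_force: [-2.1, -1.0, 10.5]
gripper_width: 0.0072
grip_force: 63.5
```

```bash
python3 -c "
from h import *
tq()"
```

```text
t 5.775 yaw 1.305 F [-2.1 -1.  10.5] M [-0.287  0.759  0.3  ] tau6 -0.927 pos [0.5378 0.1297 0.1304] w 0.0072 j6 0.358
```

tau6 is a steady readout, about -0.926 when running free, so I'll track that.

Emit:
apply_moves([
  [0,0,0.04,0.15,0],
  [0,0,0.09,0.3,0],
  [0,0,0.13,0.45,0],
])

```text
t: 6.15
tool_pos: [0.5377, 0.1297, 0.1291]
eef_rot: [1.1, 2.94, 0.001]
wrist_force: [-2.3, -1.2, 10.3]
gripper_width: 0.0074
grip_force: 63.5
```

```bash
python3 -c "
from h import *
tq()"
```

```text
t 6.15 yaw 0.855 F [-2.3 -1.2 10.3] M [-0.288  0.795  0.328] tau6 -0.926 pos [0.5377 0.1297 0.1291] w 0.0074 j6 0.808
```

Emit:
apply_moves([
  [0,0,0.04,0.15,0],
  [0,0,0.09,0.3,0],
  [0,0,0.13,0.45,0],
])

```text
t: 6.52
tool_pos: [0.5376, 0.1297, 0.1278]
eef_rot: [1.728, 2.621, 0.002]
wrist_force: [-3.4, -1.5, 10.3]
gripper_width: 0.0072
grip_force: 63.4
```

```bash
python3 -c "
from h import *
tq()"
```

```text
t 6.525 yaw 0.405 F [-3.4 -1.5 10.3] M [-0.233  0.837  0.303] tau6 -0.926 pos [0.5376 0.1297 0.1278] w 0.0072 j6 1.258
```

Emit:
apply_moves([
  [0,0,0.04,0.15,0],
  [0,0,0.09,0.3,0],
  [0,0,0.13,0.45,0],
])

```text
t: 6.9
tool_pos: [0.5375, 0.1297, 0.1264]
eef_rot: [2.27, 2.169, 0.002]
wrist_force: [-3.7, -1.5, 10.6]
gripper_width: 0.0073
grip_force: 63.4
```

```bash
python3 -c "
from h import *
tq()"
```

```text
t 6.9 yaw -0.045 F [-3.7 -1.5 10.6] M [-0.242  0.925  0.356] tau6 -0.926 pos [0.5375 0.1297 0.1264] w 0.0073 j6 1.708
```

Emit:
apply_moves([
  [0,0,0.04,0.15,0],
  [0,0,0.09,0.3,0],
  [0,0,0.13,0.45,0],
])

```text
t: 7.28
tool_pos: [0.5374, 0.1297, 0.1251]
eef_rot: [2.697, 1.609, 0.003]
wrist_force: [-3.5, -1.3, 10.5]
gripper_width: 0.0067
grip_force: 63.4
```

```bash
python3 -c "
from h import *
tq()"
```

```text
t 7.275 yaw -0.495 F [-3.5 -1.3 10.5] M [-0.179  0.915  0.354] tau6 -0.926 pos [0.5374 0.1297 0.1251] w 0.0067 j6 2.158
```

No contact after 3.45 rad. Joint 6 is nearing its range, so I'll regrip half a turn back.

Emit:
apply_moves([
  [0,0,0,0,0.5],
  [0,0,0,0,0.7],
  [0,0,0,-0.18,0.7],
  [0,0,0,-0.36,0.7],
  [0,0,0,-0.54,0.7],
])

```text
t: 7.9
tool_pos: [0.5371, 0.1297, 0.1226]
eef_rot: [-2.159, -2.282, 0.0]
wrist_force: [0.0, 0.5, -0.3]
gripper_width: 0.06
grip_force: 0.0
```

Emit:
apply_moves([
  [0,0,0,-0.18,0.7],
  [0,0,0,-0.36,0.7],
  [0,0,0,-0.54,0.7],
  [0,0,0,-0.72,0.7],
  [0,0,0,-0.9,0.7],
])

```text
t: 8.52
tool_pos: [0.5371, 0.1298, 0.1226]
eef_rot: [-0.951, -2.994, 0.0]
wrist_force: [0.0, -0.1, -0.2]
gripper_width: 0.0599
grip_force: 0.0
```

Emit:
apply_moves([
  [0,0,0,-0.18,0.7],
  [0,0,0,-0.36,0.7],
  [0,0,0,-0.54,0.7],
  [0,0,0,-0.72,0.7],
  [0,0,0,-0.9,0.7],
])

```text
t: 9.15
tool_pos: [0.5371, 0.1298, 0.1226]
eef_rot: [0.446, -3.11, 0.0]
wrist_force: [0.2, 0.7, -0.1]
gripper_width: 0.0597
grip_force: 0.0
```

Emit:
apply_moves([
  [0,0,0,-0.18,0.7],
  [0,0,0,-0.36,0.7],
  [0,0,0,-0.54,0.7],
  [0,0,0,-0.72,0.7],
  [0,0,0,-0.96,0.7],
])

```text
t: 9.78
tool_pos: [0.5371, 0.1297, 0.1226]
eef_rot: [1.764, -2.599, -0.0]
wrist_force: [0.5, 1.3, 0.2]
gripper_width: 0.0599
grip_force: 0.0
```

Run:
```python
from h import *
plan([.537,.1297,.122],-0.495+3.1416+.16); tq()
im,X=cloud("wrist"); cv2.imwrite("pics/w2.png",im)
z=X[...,2]
for lo,hi in((.09,.105),(.16,.172)):
    m=(z>lo)&(z<hi)&(abs(X[...,0]-.537)<.05)&(abs(X[...,1]-.13)<.05); q=X[m]
    if len(q)>20: print(lo,len(q),np.median(q,0),cv2.minAreaRect(q[:,:2].astype(np.float32)*1000))
```

```text
shift cm [0.01 0.01 0.06] yaw_y 2.763 j1,j6 [ 0.092 -1.101] turn -0.043
t 9.775 yaw 2.763 F [0.5 1.3 0.2] M [0.006 0.004 0.026] tau6 1.587 pos [0.5371 0.1297 0.1226] w 0.0599 j6 -1.101
0.09 1857 [0.52108534 0.13437186 0.09399266] ((524.1051025390625, 136.08863830566406), (35.58180236816406, 54.33327102661133), 58.46846008300781)
0.16 2266 [0.53653817 0.12846243 0.16625763] ((537.015625, 130.10903930664062), (24.742626190185547, 87.04595184326172), 68.46643829345703)
```

View pics/w2.png

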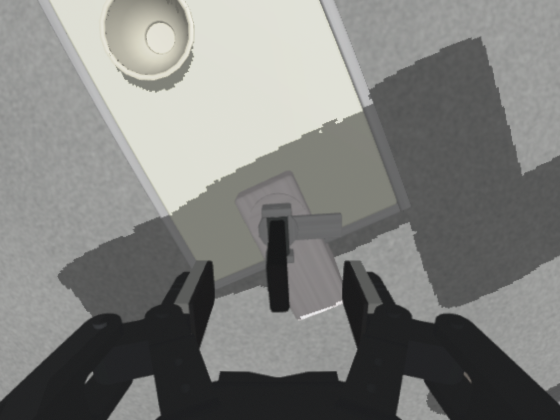

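The lever (pixels 268–288, 215–310) is upright and square between the fingers, and the tongue now points to the right at (320,228). I'll close again.

Emit:
apply_moves([
  [0,0,0,0,0.3],
  [0,0,0,0,0],
  [0,0,0,0,0],
  [0,0,0,0,0],
  [0,0,0,0,0],
])

```text
t: 10.45
tool_pos: [0.5371, 0.1297, 0.1229]
eef_rot: [-1.755, 2.606, -0.001]
wrist_force: [-0.3, -0.1, 1.2]
gripper_width: 0.0074
grip_force: 61.2
```

Emit:
apply_moves([
  [0,0,0.04,0.15,0],
  [0,0,0.09,0.3,0],
])

```text
t: 10.7
tool_pos: [0.5372, 0.1298, 0.1223]
eef_rot: [-1.34, 2.841, -0.001]
wrist_force: [-1.6, -0.6, 4.3]
gripper_width: 0.0073
grip_force: 62.0
```

```bash
python3 -c "
from h import *
tq()"
```

```text
t 10.7 yaw 2.452 F [-1.6 -0.6  4.3] M [-0.099  0.248  0.292] tau6 -0.912 pos [0.5372 0.1298 0.1223] w 0.0073 j6 -0.789
```

Emit:
apply_moves([
  [0,0,0.04,0.15,0],
  [0,0,0.09,0.3,0],
])

```text
t: 10.95
tool_pos: [0.5372, 0.1298, 0.1215]
eef_rot: [-0.9, 3.009, -0.0]
wrist_force: [-0.9, -0.2, 4.5]
gripper_width: 0.0075
grip_force: 62.2
```

```bash
python3 -c "
from h import *
tq()"
```

```text
t 10.95 yaw 2.152 F [-0.9 -0.2  4.5] M [-0.145  0.274  0.305] tau6 -0.891 pos [0.5372 0.1298 0.1215] w 0.0075 j6 -0.489
```

Emit:
apply_moves([
  [0,0,0.04,0.15,0],
  [0,0,0.09,0.3,0],
])

```text
t: 11.2
tool_pos: [0.5372, 0.1298, 0.1209]
eef_rot: [-0.44, 3.11, -0.0]
wrist_force: [-2.7, -0.9, 7.0]
gripper_width: 0.0072
grip_force: 62.6
```

```bash
python3 -c "
from h import *
tq()"
```

```text
t 11.2 yaw 1.852 F [-2.7 -0.9  7. ] M [-0.112  0.456  0.33 ] tau6 -0.846 pos [0.5372 0.1298 0.1209] w 0.0072 j6 -0.189
```

Emit:
apply_moves([
  [0,0,0.04,0.15,0],
  [0,0,0.09,0.3,0],
])

```text
t: 11.45
tool_pos: [0.5373, 0.1299, 0.1204]
eef_rot: [0.029, 3.14, -0.0]
wrist_force: [-3.1, -0.6, 9.4]
gripper_width: 0.007
grip_force: 63.0
```

```bash
python3 -c "
from h import *
tq()"
```

```text
t 11.45 yaw 1.552 F [-3.1 -0.6  9.4] M [-0.135  0.606  0.525] tau6 -0.801 pos [0.5373 0.1299 0.1204] w 0.007 j6 0.111
```

tau6 has started climbing by 0.045 per 0.3 rad, which is exactly 0.15 N m/rad, so the foot has met the board and the excess is about 0.125. I'll average a few readings at hold.

```bash
python3 -c "
from h import *
for _ in range(8):
    r.capture('top'); o=r.observe(); print(np.round(o['ft_torque'],3),np.round(o['wrist_force'],1),round(o['tau'][5],3))"
```

```text
[-0.214  0.601  0.423] [-2.9 -1.   7.7] 0.562
[-0.135  0.564  0.352] [-2.1 -0.3  7. ] 1.063
[-0.167  0.584  0.311] [-2.8 -0.   8.1] 0.551
[-0.136  0.544  0.376] [-2.3 -0.6  8.1] 0.406
[-0.128  0.553  0.349] [-1.7 -0.9  8. ] 0.376
[-0.099  0.535  0.307] [-1.6 -1.5  6.7] 0.37
[-0.11   0.544  0.458] [-2.4 -1.2  6.7] 0.369
[-0.114  0.582  0.405] [-2.5 -0.1  7.6] 0.369
```

```bash
python3 -c "
from h import *
tq()"
```

```text
t 11.85 yaw 1.557 F [-2.5 -0.1  7.6] M [-0.114  0.582  0.405] tau6 0.369 pos [0.5372 0.1299 0.1204] w 0.0071 j6 0.106
```

Emit:
apply_moves([
  [0,0,0.02,0.1,0],
  [0,0,0.05,0.23,0],
])

```text
t: 12.1
tool_pos: [0.5373, 0.1299, 0.12]
eef_rot: [0.388, 3.116, 0.0]
wrist_force: [-1.9, -0.4, 8.1]
gripper_width: 0.0076
grip_force: 63.2
```

```bash
python3 -c "
from h import *
tq()
a=[]
for _ in range(8):
    r.capture('top'); o=r.observe(); a.append([o['ft_torque'][2],o['tau'][5]])
print(np.round(a,3)); tq()"
```

```text
t 12.1 yaw 1.323 F [-1.9 -0.4  8.1] M [-0.201  0.642  0.431] tau6 -0.681 pos [0.5373 0.1299 0.12  ] w 0.0076 j6 0.34
[[0.412 0.548]
 [0.44  1.002]
 [0.44  0.564]
 [0.428 0.439]
 [0.411 0.413]
 [0.397 0.408]
 [0.433 0.407]
 [0.412 0.407]]
t 12.5 yaw 1.327 F [-3.2 -0.8  8.2] M [-0.08   0.662  0.412] tau6 0.407 pos [0.5373 0.1299 0.12  ] w 0.0075 j6 0.336
```

The static readings rose by 0.038 for the last 0.23 rad, consistent with about 0.16 N m over free running, so it is firmly snug. I'll release, rise and locate the lever for folding.

Emit:
apply_moves([
  [0,0,0,0,0.4],
  [0,0,0,0,0.8],
  [0,0,-4,0,0.8],
  [0,0,-8,0,0.8],
  [0,0,-12,0,0.8],
])

```text
t: 13.12
tool_pos: [0.5369, 0.1298, 0.2394]
eef_rot: [-0.383, -3.117, 0.0]
wrist_force: [0.4, -0.3, -1.3]
gripper_width: 0.0684
grip_force: 0.0
```

Emit:
apply_moves([
  [0,0,0,0,0.5],
  [0,0,0,0,0.2],
  [0,0,0,0,0],
  [0,0,0,0,0],
])

```text
t: 13.62
tool_pos: [0.5364, 0.1297, 0.2374]
eef_rot: [-0.383, -3.116, 0.001]
wrist_force: [0.2, -0.8, -0.4]
gripper_width: -0.0001
grip_force: 0.0
```

Run:
```python
from h import *
tq()
im,X=cloud("wrist"); cv2.imwrite("pics/w3.png",im)
z=X[...,2]; near=(np.hypot(X[...,0]-.537,X[...,1]-.13)<.055)
for lo,hi in((.085,.105),(.145,.172)):
    m=(z>lo)&(z<hi)&near; q=X[m]
    if len(q)>20: print(lo,len(q),np.median(q,0),q.max(0),cv2.minAreaRect(q[:,:2].astype(np.float32)*1000))
```

```text
t 13.625 yaw 1.326 F [ 0.2 -0.8 -0.4] M [ 0.007  0.023 -0.037] tau6 0.0 pos [0.5364 0.1297 0.2374] w -0.0001 j6 0.336
0.085 941 [0.5337121  0.14355138 0.09111924] [0.55428013 0.17104153 0.10455579] ((538.1188354492188, 144.21295166015625), (53.721649169921875, 35.77876281738281), 77.36908721923828)
0.145 419 [0.53433468 0.13060697 0.1626606 ] [0.54888559 0.13476535 0.16535789] ((536.5170288085938, 129.66619873046875), (24.708457946777344, 9.985157012939453), 0.7563436031341553)
```

View pics/w3.png

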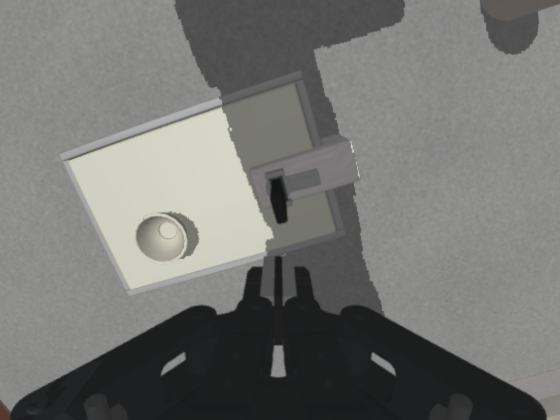

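The lever is upright at (0.5365, 0.1297) with its top at z=0.163 (pixel 278,198). It will fold toward world +y along the tongue, over the arm. I'll go behind it (-y) with the fingers shut and push.

Emit:
apply_moves([
  [-0.43,-1.7,0,-0.13,0],
  [-0.85,-3.4,0,-0.26,0],
  [-0.85,-3.4,4,-0.26,0],
  [-0.85,-3.4,9.2,-0.26,0],
  [-0.85,-3.4,9.2,-0.26,0],
])

```text
t: 14.3
tool_pos: [0.533, 0.0945, 0.1425]
eef_rot: [0.024, -3.132, 0.0]
wrist_force: [-0.6, 0.0, 0.9]
gripper_width: -0.0003
grip_force: 0.0
```

```bash
python3 -c "
from h import *
plan([.5365,.1297-.019,.145],1.584); tq()"
```

```text
shift cm [-0.37  1.61 -0.25] yaw_y 1.586 j1,j6 [0.027 0.012] turn 0.002
t 14.3 yaw 1.586 F [-0.6  0.   0.9] M [0.032 0.021 0.003] tau6 -0.0 pos [0.533  0.0945 0.1425] w -0.0003 j6 0.012
```

Emit:
apply_moves([
  [-0.35,1,0,0,0],
  [-0.35,1.9,0,0,0],
  [-0.35,2.8,0,0,0],
  [-0.35,3.5,0,0,0],
  [-0.35,4.2,0,0,0],
])

```text
t: 14.92
tool_pos: [0.54, 0.1375, 0.147]
eef_rot: [-0.025, 3.141, -0.0]
wrist_force: [0.5, 0.7, -0.5]
gripper_width: -0.0
grip_force: 0.0
```

Emit:
apply_moves([
  [0,0.7,0.4,0,0],
  [0,1.3,0.8,0,0],
  [0,2.0,1.5,0,0],
  [0,2.4,2.2,0,0],
  [0,2.8,3.0,0,0],
])

```text
t: 15.55
tool_pos: [0.5394, 0.165, 0.116]
eef_rot: [0.025, -3.141, 0.0]
wrist_force: [-0.0, -0.4, -0.0]
gripper_width: 0.0
grip_force: 0.0
```

Emit:
apply_moves([
  [0,0.4,0.5,0,0],
  [0,0.7,0.9,0,0],
  [0,0.8,1.2,0,0],
  [0,0.8,1.2,0,0],
])

```text
t: 16.05
tool_pos: [0.5393, 0.1728, 0.1045]
eef_rot: [0.025, -3.141, 0.0]
wrist_force: [1.0, 0.0, -0.3]
gripper_width: 0.0003
grip_force: 0.0
```

```bash
python3 -c "
from h import *
plan([.5365,.1297+.042,.1025],1.584); tq()"
```

```text
shift cm [ 0.28 -0.1   0.2 ] yaw_y 1.587 j1,j6 [0.168 0.153] turn 0.003
t 16.05 yaw 1.587 F [ 1.   0.  -0.3] M [-0.011 -0.03   0.007] tau6 0.007 pos [0.5393 0.1728 0.1045] w 0.0003 j6 0.153
```

Emit:
apply_moves([
  [0,0,0.3,0,0],
  [0,0,0.6,0,0],
  [0,0,0.6,0,0],
])

```text
t: 16.42
tool_pos: [0.5391, 0.1727, 0.0984]
eef_rot: [0.024, -3.141, 0.0]
wrist_force: [0.3, -0.3, -0.7]
gripper_width: 0.0001
grip_force: 0.0
```

No contact force yet, so I'll look.

Run:
```python
from h import *
im,X=cloud("side"); 
a=cv2.resize(im[170:300,200:330],None,fx=4,fy=4,interpolation=2)
im2,Y=cloud("wrist"); cv2.imwrite("pics/s4.png",np.hstack([a,cv2.resize(im2[:,150:400],None,fx=1.1,fy=1.238)]))
```

```text
(no output)
```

View pics/s4.png

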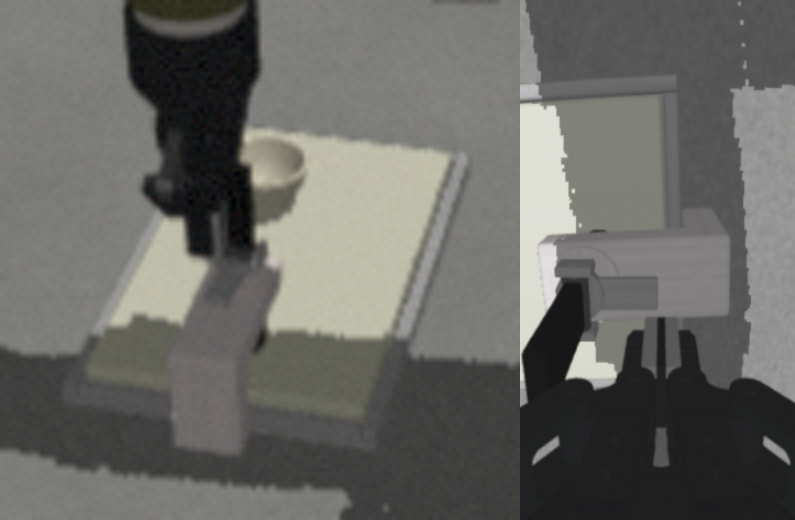

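Run:
```python
from h import *
im,X=cloud("wrist")
m=(X[...,2]>.096)&(np.hypot(X[...,0]-.537,X[...,1]-.12)<.1)&(im.max(2)<60)
q=X[m]; m2=q[:,2]
for lo in np.arange(.096,.18,.01):
    k=q[(m2>=lo)&(m2<lo+.01)]
    if len(k)>5: print(round(lo,3),len(k),np.median(k,0),k.min(0),k.max(0))
tq()
```

```text
0.096 307 [0.5334684  0.13533931 0.10258315] [0.52381681 0.12439149 0.09890753] [0.54893748 0.13702651 0.10599496]
0.106 300 [0.52846188 0.13474573 0.11118606] [0.52437418 0.12657275 0.10603512] [0.54643206 0.13530596 0.11597847]
0.116 326 [0.5288175  0.1347003  0.12119539] [0.52437248 0.12666503 0.11602257] [0.54585447 0.13534817 0.12597107]
0.126 473 [0.52954093 0.13472146 0.13213906] [0.52439928 0.12726083 0.12600068] [0.54584677 0.1852711  0.13598756]
0.136 871 [0.53197979 0.13492436 0.14135453] [0.52429015 0.12683796 0.13600739] [0.54701311 0.186575   0.14598408]
0.146 1011 [0.53197228 0.13523919 0.15103698] [0.52434454 0.12670029 0.14600845] [0.54554549 0.18658394 0.15599955]
0.156 1747 [0.53211431 0.13421971 0.16295775] [0.52391009 0.12658484 0.15600529] [0.55024322 0.18658984 0.165975  ]
0.166 2079 [0.52772381 0.17472239 0.17332071] [0.52496681 0.14133946 0.1660246 ] [0.55040522 0.20555203 0.17599574]
0.176 6853 [0.52849933 0.17534349 0.18261439] [0.52436581 0.1327855  0.17600066] [0.55018548 0.21324897 0.18599887]
t 16.575 yaw 1.586 F [-0.3 -0.2 -0.5] M [ 0.01  -0.056  0.013] tau6 -0.0 pos [0.5394 0.1727 0.0987] w 0.0002 j6 0.153
```

The lever still stands upright at y≈0.13 and the fingers are beyond it, so the push did not carry it. I'll go up and around, then push again in small monitored steps.

Emit:
apply_moves([
  [0.27,0,-4,0,0],
  [0.27,0,-9,0,0],
  [0.27,-4,-9.5,0,0],
  [0.27,-7.8,-9.5,0,0],
  [0.27,-7.8,-9.5,0,0],
])

```text
t: 17.2
tool_pos: [0.5382, 0.0928, 0.1941]
eef_rot: [-0.019, 3.141, -0.001]
wrist_force: [-0.5, 0.9, -0.7]
gripper_width: -0.0001
grip_force: 0.0
```

Emit:
apply_moves([
  [0,0,3,0,0],
  [0,0,5.0,0,0],
  [0,0,5.0,0,0],
  [0,0,5.0,0,0],
])

```text
t: 17.7
tool_pos: [0.5383, 0.0953, 0.1444]
eef_rot: [-0.026, 3.141, 0.0]
wrist_force: [0.3, 0.6, 0.5]
gripper_width: -0.0002
grip_force: 0.0
```

Run:
```python
from h import *
tq()
im,X=cloud("wrist")
m=(X[...,2]>.11)&(np.hypot(X[...,0]-.537,X[...,1]-.13)<.1)&(im.max(2)<60)
q=X[m]; m2=q[:,2]
for lo in np.arange(.11,.18,.01):
    k=q[(m2>=lo)&(m2<lo+.01)]
    if len(k)>5: print(round(lo,3),len(k),np.median(k,0),k.min(0),k.max(0))
cv2.imwrite("pics/w5.png",im)
```

```text
t 17.7 yaw 1.587 F [0.3 0.6 0.5] M [-0.059 -0.002  0.031] tau6 0.003 pos [0.5383 0.0953 0.1444] w -0.0002 j6 0.012
0.11 111 [0.52565189 0.12614594 0.11431871] [0.52431612 0.12534196 0.11007963] [0.54606202 0.1336241  0.11975495]
0.12 144 [0.52592713 0.12603715 0.12549926] [0.52445841 0.12451549 0.1200935 ] [0.54306161 0.13365552 0.12998861]
0.13 166 [0.52620571 0.12582074 0.13527466] [0.52439332 0.12434853 0.13007873] [0.54273492 0.13386555 0.13999432]
0.14 202 [0.52652503 0.12587736 0.14493726] [0.52442819 0.12449243 0.14001101] [0.54582165 0.13398589 0.14996181]
0.15 287 [0.5292512  0.12588575 0.15434109] [0.52445421 0.12445821 0.1500867 ] [0.54636541 0.13411578 0.15986944]
0.16 772 [0.53573263 0.12974578 0.16293857] [0.5246472  0.12539357 0.1600019 ] [0.54898274 0.13485583 0.1648222 ]
0.17 21 [0.52733383 0.09567599 0.17908713] [0.5267402  0.08494217 0.17720214] [0.53148522 0.10654479 0.17997088]
```

View pics/w5.png

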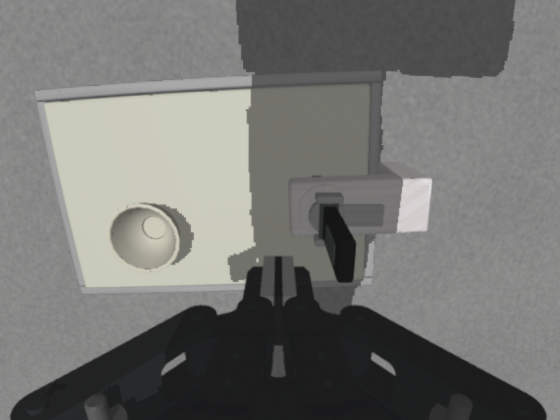

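The lever (320–355, 205–280) stands upright just to the right of the shut fingers (278,265). I'll push slowly now.

Emit:
apply_moves([
  [0,0.8,0,0,0],
  [0,1.6,0,0,0],
  [0,2.2,0,0,0],
])

```text
t: 18.12
tool_pos: [0.5377, 0.1175, 0.1439]
eef_rot: [-0.026, 3.141, 0.0]
wrist_force: [0.1, 0.0, -0.8]
gripper_width: 0.0
grip_force: 0.0
```

Emit:
apply_moves([
  [0,0.5,0,0,0],
])

```text
t: 18.25
tool_pos: [0.5374, 0.1223, 0.1437]
eef_rot: [-0.025, 3.141, -0.0]
wrist_force: [-0.3, 0.5, -0.2]
gripper_width: 0.0002
grip_force: 0.0
```

Emit:
apply_moves([
  [0,0.5,0,0,0],
])

```text
t: 18.38
tool_pos: [0.5373, 0.1272, 0.1436]
eef_rot: [0.025, -3.141, 0.0]
wrist_force: [0.6, 0.5, -0.4]
gripper_width: 0.0002
grip_force: 0.0
```

```bash
cat >> h.py <<'E'
def lev():
    tq(); im,X=cloud("wrist")
    m=(X[...,2]>.09)&(X[...,2]<.166)&(abs(X[...,0]-.537)<.016)&(X[...,1]>.1)&(X[...,1]<.22)&(im.max(2)<60)
    q=X[m]; m2=q[:,2]
    for lo in np.arange(.09,.17,.01):
        k=q[(m2>=lo)&(m2<lo+.01)]
        if len(k)>5: print(round(lo,3),len(k),np.round(k[:,1].min(),4),np.round(k[:,1].max(),4))
E
python3 -c "
from h import *
lev()"
```

```text
t 18.375 yaw 1.587 F [ 0.6  0.5 -0.4] M [-0.038 -0.016 -0.009] tau6 -0.076 pos [0.5373 0.1272 0.1436] w 0.0002 j6 0.071
0.1 137 0.1242 0.1376
0.11 69 0.1257 0.1344
0.12 86 0.1246 0.1343
0.13 103 0.1247 0.1345
0.14 106 0.1248 0.1345
0.15 128 0.1255 0.1344
0.16 281 0.1256 0.1341
```

Run:
```python
from h import *
im,X=cloud("side"); 
a=cv2.resize(im[170:280,200:310],None,fx=4.5,fy=4.5,interpolation=2)
im2,Y=cloud("wrist"); cv2.imwrite("pics/s6.png",np.hstack([a,cv2.resize(im2[150:400,200:360],None,fx=1.9,fy=1.98)]))
m=(Y[...,2]>.1)&(Y[...,2]<.2)
# fingers in tool frame
o=r.observe(); M=R.from_rotvec(o["eef_rot"]).as_matrix(); q=(Y-o["tool_pos"])@M*1000
np.set_printoptions(precision=1,suppress=True)
for row in(250,265,280,300): print(row,[ (c,np.round(q[row,c],0).tolist()) for c in range(240,320,12)])
```

```text
250 [(240, [-56.0, -35.0, 120.0]), (252, [-56.0, -24.0, 120.0]), (264, [-55.0, -12.0, 118.0]), (276, [8.0, -0.0, -19.0]), (288, [8.0, 6.0, -19.0]), (300, [-56.0, 22.0, 120.0]), (312, [-56.0, 33.0, 120.0])]
265 [(240, [-71.0, -36.0, 119.0]), (252, [-71.0, -24.0, 119.0]), (264, [11.0, -5.0, -42.0]), (276, [11.0, -0.0, -41.0]), (288, [11.0, 5.0, -42.0]), (300, [-72.0, 22.0, 120.0]), (312, [-71.0, 34.0, 120.0])]
280 [(240, [-87.0, -36.0, 118.0]), (252, [7.0, -10.0, -47.0]), (264, [11.0, -5.0, -54.0]), (276, [11.0, 0.0, -54.0]), (288, [11.0, 5.0, -54.0]), (300, [8.0, 10.0, -49.0]), (312, [-88.0, 34.0, 120.0])]
300 [(240, [-126.0, -41.0, 144.0]), (252, [13.0, -8.0, -72.0]), (264, [12.0, -4.0, -69.0]), (276, [9.0, 0.0, -65.0]), (288, [12.0, 4.0, -70.0]), (300, [13.0, 8.0, -72.0]), (312, [12.0, 13.0, -69.0])]
```

View pics/s6.png

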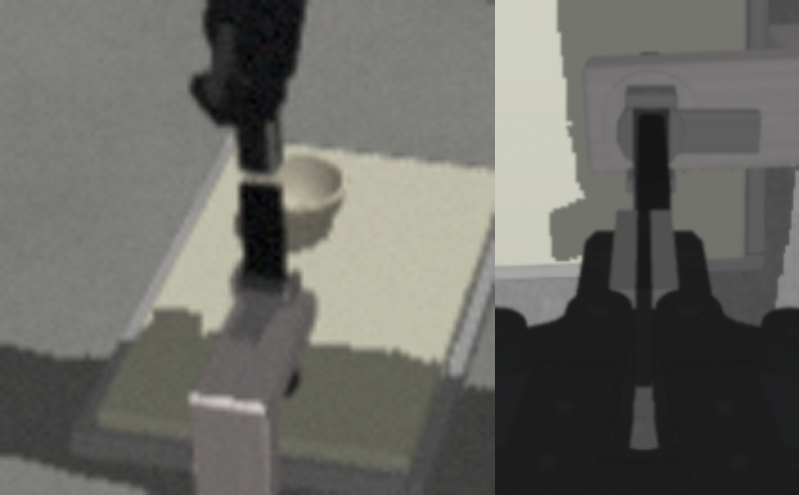

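The side view shows the fingertips ending above the lever with a gap at about (262,175), so the real tips end well behind the nominal TCP. I'll measure that offset.

Run:
```python
from h import *
_,Y=cloud("wrist"); o=r.observe(); M=R.from_rotvec(o["eef_rot"]).as_matrix(); q=(Y-o["tool_pos"])@M*1000
for c in(264,268,290,294): print(c,[np.round(q[row,c],0).tolist() for row in range(252,266,2)])
_,S=cloud("side"); s=(S-o["tool_pos"])@M*1000
k=s[(abs(s[...,0])<16)&(abs(s[...,1])<16)&(s[...,2]>-75)&(s[...,2]<20)]
print(np.histogram(k[:,2],bins=np.arange(-75,25,5)))
```

```text
264 [[-58.0, -13.0, 120.0], [-60.0, -13.0, 120.0], [12.0, -6.0, -35.0], [11.0, -6.0, -35.0], [12.0, -5.0, -38.0], [11.0, -5.0, -39.0], [11.0, -5.0, -40.0]]
268 [[-58.0, -9.0, 120.0], [-59.0, -9.0, 119.0], [12.0, -4.0, -34.0], [12.0, -4.0, -36.0], [11.0, -4.0, -36.0], [11.0, -4.0, -39.0], [11.0, -4.0, -41.0]]
290 [[7.0, 7.0, -20.0], [6.0, 7.0, -20.0], [11.0, 6.0, -33.0], [11.0, 6.0, -35.0], [11.0, 6.0, -36.0], [11.0, 6.0, -39.0], [11.0, 6.0, -41.0]]
294 [[-57.0, 16.0, 119.0], [-59.0, 16.0, 119.0], [-61.0, 16.0, 119.0], [-64.0, 16.0, 120.0], [-66.0, 16.0, 119.0], [-68.0, 16.0, 120.0], [-70.0, 16.0, 119.0]]
(array([14,  3, 10, 21, 18, 17, 14, 20,  3,  7,  6, 26, 16, 15, 16, 16, 16,
       15, 13]), array([-75, -70, -65, -60, -55, -50, -45, -40, -35, -30, -25, -20, -15,
       -10,  -5,   0,   5,  10,  15,  20]))
```

Both cameras put the shut fingertips about 35 mm behind the nominal TCP, with a half thickness of about 6 mm. I'll redo the push with that offset.

Emit:
apply_moves([
  [0,-1.5,0,0,0],
  [0,-2.8,0,0,0],
  [0,-2.8,1.5,0,0],
  [0,-2.8,3.0,0,0],
  [0,-2.8,3.0,0,0],
])

```text
t: 19.25
tool_pos: [0.5361, 0.0988, 0.1114]
eef_rot: [0.025, -3.137, 0.0]
wrist_force: [0.7, -1.3, 0.4]
gripper_width: 0.0001
grip_force: 0.0
```

Emit:
apply_moves([
  [0,0.8,0,0,0],
  [0,1.6,0,0,0],
  [0,2.3,0,0,0],
  [0,2.8,0,0,0],
])

```text
t: 19.75
tool_pos: [0.5374, 0.1268, 0.1136]
eef_rot: [-0.025, 3.141, -0.002]
wrist_force: [1.8, -5.3, -2.5]
gripper_width: -0.0003
grip_force: 2.1
```

```bash
python3 -c "
from h import *
lev()"
```

```text
t 19.75 yaw 1.587 F [ 1.8 -5.3 -2.5] M [-1.009 -0.119  0.048] tau6 -0.066 pos [0.5374 0.1268 0.1136] w -0.0003 j6 0.071
0.1 345 0.1243 0.1362
0.11 221 0.1283 0.1389
0.12 221 0.1309 0.1413
0.13 245 0.1328 0.1447
0.14 332 0.116 0.1468
0.15 751 0.1139 0.1506
0.16 970 0.1139 0.1504
```

The lever is folding at about 5 N. I'll continue along the arc.

Emit:
apply_moves([
  [0,0.9,0.2,0,0],
  [0,1.8,0.45,0,0],
  [0,2.8,1.1,0,0],
  [0,3.8,2.1,0,0],
])

```text
t: 20.3
tool_pos: [0.5373, 0.1641, 0.0932]
eef_rot: [-0.023, 3.14, -0.003]
wrist_force: [0.2, -7.0, 3.4]
gripper_width: 0.0002
grip_force: 2.9
```

Emit:
apply_moves([
  [0,0.4,0.8,0,0],
  [0,0.7,1.6,0,0],
  [0,1.0,2.2,0,0],
])

```text
t: 20.68
tool_pos: [0.5383, 0.1736, 0.0725]
eef_rot: [-0.023, 3.138, -0.005]
wrist_force: [-3.0, -14.2, 28.7]
gripper_width: -0.0001
grip_force: 14.0
```

Emit:
apply_moves([
  [0,0.1,0.2,0,0],
  [0,0.1,0.4,0,0],
])

```text
t: 20.92
tool_pos: [0.5397, 0.1738, 0.0713]
eef_rot: [-0.022, 3.134, -0.006]
wrist_force: [-5.2, -12.6, 31.1]
gripper_width: 0.0001
grip_force: 15.4
```

```bash
python3 -c "
from h import *
lev()"
```

```text
t 20.925 yaw 1.585 F [ -5.2 -12.6  31.1] M [-2.858  0.987 -0.102] tau6 -0.094 pos [0.5397 0.1738 0.0713] w 0.0001 j6 0.159
0.09 418 0.1379 0.1952
0.1 4582 0.1252 0.1952
0.11 420 0.161 0.1879
0.12 511 0.161 0.188
0.13 622 0.1591 0.1902
0.14 2493 0.141 0.2078
0.15 7044 0.1333 0.2159
0.16 3161 0.1286 0.2196
```

The lever now lies at z≈0.10 out to y=0.195, at 31 N. I'll lift off and check that it is flat.

Emit:
apply_moves([
  [0,0,-2,0,0],
  [0,0,-6,0,0],
  [0,-1.5,-11,0,0],
  [0,-3,-15,0,0],
  [0,-3,-15,0,0],
])

```text
t: 21.6
tool_pos: [0.5393, 0.1464, 0.2203]
eef_rot: [-0.024, 3.135, 0.004]
wrist_force: [0.4, 0.3, -0.8]
gripper_width: 0.0001
grip_force: 0.0
```

Run:
```python
from h import *
tq(); im,X=cloud("wrist"); cv2.imwrite("pics/w7.png",im)
m=(X[...,2]>.085)&(X[...,2]<.13)&(abs(X[...,0]-.5365)<.008)&(im.max(2)<60)
q=X[m]
for y in np.arange(.12,.21,.01):
    k=q[(q[:,1]>=y)&(q[:,1]<y+.01)]
    if len(k)>5: print(round(y,3),len(k),np.round(np.median(k[:,2]),4))
s=q[(q[:,1]>.14)&(q[:,1]<.192)]; print(np.polyfit(s[:,1]-.13,s[:,2],1)); 
a=X[(abs(X[...,2]-.077)<.008)&(abs(X[...,0]-.535)<.02)&(X[...,1]>.1)&(X[...,1]<.2)]; print("arm top",np.median(a,0),len(a))
if len(a)>30: print(np.polyfit(a[:,1]-.13,a[:,2],1))
```

```text
t 21.6 yaw 1.586 F [ 0.4  0.3 -0.8] M [-0.003 -0.01   0.069] tau6 -0.072 pos [0.5393 0.1464 0.2203] w 0.0001 j6 0.105
0.12 104 0.1044
0.13 191 0.1036
0.14 202 0.103
0.15 198 0.1033
0.16 194 0.1036
0.17 203 0.1037
0.18 193 0.1031
0.19 87 0.1026
[0.0058711  0.10312368]
arm top [0.52308973 0.14527901 0.07607852] 1635
[-0.00508272  0.07630007]
```

View pics/w7.png

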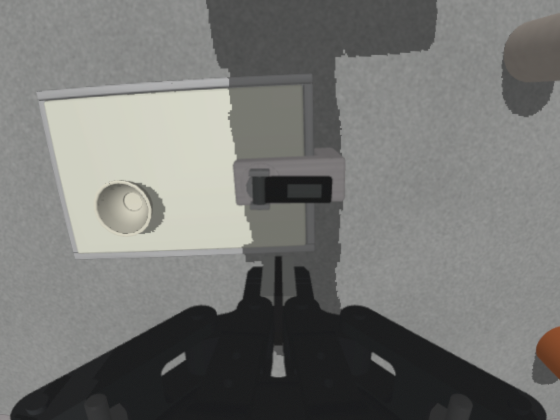

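The lever (265–332, 177–203) lies flat along the arm at a constant z≈0.103, and the board, dish and can are undisturbed. I'll hand in.

```bash
python3 -c "
from station import r
print(r.sign_off())"
```

```text
the job is handed in; nothing more can be done
None
```

The job is handed in at about 22 s: I turned the bolt to an estimated 0.16 N m above free running (snug is 0.13–0.20), then folded the lever flat (level within about half a degree) and let go; my first fold push passed over the lever without touching it.

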